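Change the reel in the label dispenser

ROBOT

A 6-joint arm with a two-finger parallel gripper is mounted at the origin on a cart in front of the work surface, level with it; the furniture and walls round the work are solid. World frame = base frame: x ahead of the robot, y to its left, z up, the work surface at z = 0. Lengths are in m, angles in rad, forces in N, time in s.
With the tool pointing down it reaches from about 0.3 to 0.85 m from the base axis. Payload 4.2 kg.
Tool frame: the origin (TCP) lies at the very end of the fingers, on their centre line; the grasp point (between the pads) lies env.grasp_offset behind it (env.grasp_offset is the distance from the TCP to the grasp point, in m); z points along the fingers, y is the line along which they close (so a half turn about z gives the same grasp; the last joint's range is limited). The gripper opens to 91 mm and grips with 3 to 60 N. Pads are 32 mm wide; open, the fingers measure 118 mm over their backs; the gripper's body (76 mm by 178 mm) begins 60 mm behind the grasp point.
Start: joints at [1.171, 0.32, 1.565, -0, 1.257, -0.02], TCP at [0.213, 0.534, 0.214] pointing down, gripper open.
Joint ranges: [-3.11, 3.11], [-0.84, 2.01], [0.21, 2.61], [-1.34, 4.49], [0.05, 2.63], [-2.56, 2.56]. Speed limits (rad/s): [2.57, 2.57, 3.14, 3.14, 3.14, 3.14].

INTERFACE

Orientations are given as a unit quaternion [w, x, y, z].
In Python, from rig import telemetry, eyes, finish_job, models, env gives the robot as it stands.
- The arm moves only by the tool servo_tool, never from a script. Its argument "rows" is a list that holds one entry, the list of rows, each a list of 7 numbers: the turn, a rotation vector about the tool's x, y, z scaled (see below), then the shift along the tool's x, y, z scaled (see below), then the opening, from -1 (shut) to 1 (fully open), so that 0 is half open. In form: [[[wx, wy, wz, tx, ty, tz, gripper], ...]]. A call has 1 to 10 rows; each row shifts and turns the commanded pose from where the row before left it, along the tool's axes as they then stand; what a row does not reach is not made up. The controller multiplies each number of a shift by 0.025 m and each number of a turn by 4 degrees. A row lasts 1/8 s, in which the tool goes at most 62.5 mm and 10.7 degrees, less where a joint would pass 70% of its speed; a pose out of reach is approached as far as the arm can. A call with a number of a shift or a turn outside -1 to 1 is refused whole. A call with a gripper value outside its range is refused whole. The fingers move at their own pace and stop on an object; "squeeze" is the grip in N (left out, the last holds). Time passes only in rows, so rows that do not move let the fingers close. It gives the time, the measured TCP pose, the force, the opening and the grip force at its end, in the units of the state.
- telemetry.read_state(): the state, without advancing time (a new reading comes with each control period).
- eyes.snapshot(name): name is "scene" or "top"; returns a dict with "pixels" (480x640x3 uint8, red, green, blue), "fov_y" (degrees; the focal length in pixels is half the picture's height over the tangent of half this angle, whatever the lens; pixels are square), "cx", "cy" (the principal point, pixels), "k1" (the pictures are not rectified: a ray, as slopes to the right and down, at radius r is drawn at 1 + k1 r^2 times it, then the intrinsics apply), "R" (3x3) and "t" (3): a world point X has camera coordinates R X + t. Camera axes: x right, y down, z forward; pixel columns grow to the right and rows downward; lengths in m; the calibration is good to about 2 mm. A picture is of the moment at which its call begins. There is no depth.
- finish_job(): hands the job in; it is judged then, once.
Trained networks look in a picture, given as the dict that the camera call returned (one of the last four; its "shot" number tells which), for a name from the list of things; names that differ only in an ending like _2 or _b are one class to them, and where a whole thing is asked for, a point or a joint stands for the part that bears it (a point fixed in the world has none). Each returns a list of dicts, best first, with "confidence" (0 to 1); they miss things now and then, are a little off and sometimes report something else, mostly with a low value. They report only what shows in the picture. A call takes as long as a camera call.
- models.cut_out(name, picture): "region" (480x640 bool, what is visible of it) and "box" ([left, top, right, bottom] in pixels, round what is visible of it).
- models.mark_of(name, picture): "pixel" ([column, row] in pixels: a listed point, or the origin of a listed thing).
The state is a dict: "time_s": time; "q": joint angles; "joint_vel": joint speeds; "effort": joint torques, N m; "tcp_pos": TCP position; "tcp_rot": TCP orientation; "ft_force": force on the tool from outside, world axes, zero at the start; "ft_torque": the same for the moment, N m; "width": opening from 0.0 (shut) to 1.0 (fully open); "grasp_force": force on a finger pad.
Only numpy, scipy, OpenCV 4.12 (cv2) and the standard library are available. Lean on these libraries where they do the work, as an engineer would, in place of code of your own. Each camera call takes 0.05 s, during which the arm holds its last target. There are 200 camera calls.

TASK

The label dispenser has run out. Pull its empty reel up out of the two spring arms and lay it in the open wooden tray, then take the full spare reel of the same length from the rack and press it straight down between the arms until both snap into its ends and it sits down on its rests. Ease it in gently, feeling that it is centred so that both arms give way alike (an arm bent half as far again stays bent), and stop pressing as soon as it is home; leave the short reel in its rack and the other things on the counter where they are.

Things in the scene. Friction and masses are not known exactly. Their poses are not given: they have to be found in the camera images.
- dispenser: Label dispenser, fixed, on levelling feet: base plate 140 x 126 mm, top at z = 14 mm. Two upright spring arms (y = -39 and +39 mm, 26 mm wide in x, tops at z = 75) hold a reel. In front a guide roller (x = -66, top z = 29) and tear bar (x = -80, top z = 33). Origin below the middle of the reel's axis, 0 to 8 mm above the counter, as the feet are set; x to its back, y along the reel's axis.
- reel_seat (a point): 50 mm above the dispenser's origin: where the middle of a reel is when home, its flanges then standing on two rigid rests (20 mm long in x, at y = -27.5 and +27.5). y runs through the noses of both arms. The arms are spread from about 20 mm above home, slide on the reel's ends, and snap in 1 to 2 mm above home. Pressing in takes about 5 to 11 N in all, pulling out 6 to 12 N.
- left_nose (a point): Tip of the white nose on the dispenser's +y arm: a slippery blunt cone, 12 mm across at its tip, 16 mm at its root, 3.5 mm long, pointing inward at the height of reel_seat. A centred reel pushes each back 2 mm (2 to 4 N on each). Off centre along y it bends one arm more, felt as a sideways force, 2 N for 1 mm; more than 0.9 mm off spoils that arm.
- right_nose (a point): The same on the -y arm. The tips of the two noses are 69 mm apart, the arms' faces 76 mm.
- empty_reel: Empty grey reel in the dispenser, 73 mm long: bare core 26 mm in diameter, 52 mm long, between two flanges 44 mm in diameter. Each flange tapers outward over 8 mm to an end face 22 mm in diameter with a 16 mm bore. Origin in the middle of its axis, y along the axis (it may turn about y). 60 g.
- long_reel: Full label reel, 73 mm long, the one that fits: white labels 40 mm in diameter and 52 mm long between flanges as on the empty reel. Lies in one of the rack's two places, axis along the rack's y and 38 mm above the counter. Origin in the middle of its axis, y along the axis. 100 to 210 g.
- short_reel: Full label reel for another dispenser, same diameters but 53 mm long (labels 32 mm); it does not reach from arm to arm. Lies in the other place of the rack. Origin in the middle of its axis, y along the axis. Stays there.
- rack: Fixed wooden rack, 206 mm in y, 116 mm in x: board 8 mm thick, two rails along y (10 mm thick, x = -13 and +13, tops 19 mm high) on which the reels lie end to end, one near y = +50 mm, one near y = -50 (which is where varies); cross boards 33 mm high, 60 mm long in x, at y = -100, 0, +100. Origin on the counter under its middle.
- tray: Open wooden tray for empty reels, fixed on the counter, 134 mm in x, 112 mm in y, 30 mm high, walls and floor 6 mm. Origin on the counter under its middle. Empty at the start.
- left_cheek (a joint): Angle of the spring arm on the dispenser's +y side, rad: 0 = upright (its nose in a reel's bore, or nothing between the arms), about 0.07 when it rides on a reel's end face; grows outward. Sprung towards 0; bent past 0.105 rad (nose 2.9 mm back) by the new reel it is spoiled.
- right_cheek (a joint): The same for the arm on the -y side.
- choc_bar: Flat wrapped bar, 57 x 162 x 12 mm, lying behind the tray. Leave alone. Origin under its middle.
- price_stamp: Wooden hand stamp with a turned knob, 33 x 58 x 76 mm, standing to the right of the dispenser. Leave alone. Origin under its middle.
- call_bell: Counter bell, 76 mm in diameter, 53 mm high, standing behind the dispenser. Leave alone. Origin under its middle.

How it is judged:
On the way, in this order (a step that is already met when the one before it is completed fails the run):
1. the empty reel is out of the dispenser and lies in the tray (x of empty_reel in the frame of tray between -0.065 and 0.065 m and y of empty_reel in the frame of tray between -0.055 and 0.055 m and height (world z) of empty_reel below 0.04 m), for 0.2 s.
2. the long reel sits between the arms, both snapped in (distance between long_reel and reel_seat below 0.004 m and value of joint each of left_cheek, right_cheek below 0.045 rad), for 0.2 s.
At the end, for the whole second after the job is handed in: The long reel is home in the dispenser: its middle within 3.5 mm (level) of reel_seat and from 2 mm below to 1.5 mm above it, its axis within 0.06 rad of the dispenser's, both arms back upright (each below 0.045 rad), at rest. The empty reel lies at rest inside the tray, its middle below 40 mm (all of step 1 and horizontal distance between long_reel and reel_seat below 0.0035 m and z of long_reel in the frame of reel_seat between -0.002 and 0.0015 m and angle between the y axis of long_reel and the y axis of dispenser, either way round below 0.06 rad and value of joint each of left_cheek, right_cheek below 0.045 rad and linear speed of long_reel below 0.02 m/s and linear speed of empty_reel below 0.03 m/s); the robot touches nothing.
It fails at once if the new reel is pressed on the dispenser with more than 28 N (contact force between dispenser and long_reel above 28 N).
It fails at once if a spring arm is bent too far (over 0.105 rad) as the new reel goes in (distance between long_reel and reel_seat below 0.05 m and value of joint any of left_cheek, right_cheek above 0.105 rad).
It fails at once if the short reel is moved by more than 25 mm (distance of short_reel from where it was at the start of the episode above 0.025 m).
It fails at once if a bystander (bar, stamp or bell) is moved by more than 25 mm (distance of any of choc_bar, price_stamp, call_bell from where it was at the start of the episode above 0.025 m).
It also fails if it takes over 64 s, if anything falls off the work surface, if the arm or the gripper's body presses on something with over 40 N, if the wrist force passes 120 N, or if a joint passes its speed limit or range.

## Working session

There is one attempt and no reset: what is moved stays moved. The work goes in short steps, Python scripts to look and compute and a tool call to move; the robot and the scene stay as the last step left them, time stands still between calls to the robot, and variables do not carry over. Pictures are saved under pics/ and viewed, at most 10 in all, crops included, and the job is handed in when it is done.

Besides the shell and the picture viewer there is one more tool, called after "Call:" in YAML: its name, and indented under it one key for each argument. servo_tool: Moves the arm, as the interface text tells. Shifts and turns lie within -1 to 1; 1 stands for 0.025 m of shift or 4 degrees of turn. Its arguments: {"type":"object","properties":{"rows":{"type":"array"},"squeeze":{"type":"number"}},"required":["rows"]}

```bash
mkdir -p pics; ls
python3 - <<'E'
from rig import telemetry, eyes, models, env
import cv2, numpy as np
print(env.grasp_offset); s=telemetry.read_state(); print(s)
ims=[]
for n in("scene","top"):
    p=eyes.snapshot(n); print(n,p["fov_y"],p["cx"],p["cy"],p["k1"],p["R"],p["t"])
    cv2.imwrite(f"pics/{n}0.png",p["pixels"][:,:,::-1])
    for k in "dispenser reel_seat left_nose right_nose empty_reel long_reel short_reel rack tray choc_bar price_stamp call_bell".split():
        r=models.mark_of(k,p); print(k,[(np.round(a["pixel"],1).tolist(),round(a["confidence"],2)) for a in r[:2]])
E
```

```text
pics
0.0188
{'time_s': 0.0, 'q': array([ 1.17097277e+00,  3.20285096e-01,  1.56571833e+00, -4.40744187e-05,
        1.25740554e+00, -2.00057097e-02]), 'joint_vel': array([ 1.00869420e-03, -3.93365547e-04, -1.79999247e-04, -8.38582721e-05,
        6.63444763e-04,  8.45635429e-04]), 'effort': array([ 1.11510646e-03, -4.12468529e+01, -2.31974763e+01,  7.26637454e-02,
        4.58001543e-02, -1.46286066e-04]), 'tcp_pos': array([0.21299059, 0.53352545, 0.21310895]), 'tcp_rot': array([-1.68740770e-04,  1.88762688e-01,  9.82022313e-01, -8.92588438e-04]), 'ft_force': array([-0.77293593,  0.25863759,  1.05592766]), 'ft_torque': array([-0.01261717,  0.04213638,  0.05486148]), 'grasp_force': 0.0, 'width': 0.9974630370023807}
scene 49.21598185396625 313.6799708685578 235.79051807048495 0.040838883559610274 [[ 0.5056852  -0.8626907  -0.00687222]
 [-0.6540006  -0.3781375  -0.65520626]
 [ 0.56264171  0.33582254 -0.75541878]] [-0.26555021  0.40132803  1.0189339 ]
dispenser [([351.8, 290.0], 0.86)]
reel_seat [([352.7, 275.0], 0.67)]
left_nose [([338.1, 267.6], 0.5)]
right_nose [([364.2, 284.8], 0.64)
[... 440 characters left out ...]
87901987731 [[ 0.03596668 -0.99934702  0.00345468]
 [-0.97799438 -0.03590866 -0.20551781]
 [ 0.20550766  0.00401313 -0.97864728]] [-0.01650492  0.55689323  1.24682159]
dispenser [([364.0, 270.6], 0.66)]
reel_seat [([365.0, 265.9], 0.78)]
left_nose [([356.0, 265.6], 0.6)]
right_nose [([379.7, 268.2], 0.62), ([370.6, 269.1], 0.53)]
empty_reel [([367.5, 269.0], 0.87)]
long_reel [([239.2, 254.8], 0.67), ([303.6, 279.5], 0.56)]
short_reel [([206.3, 246.3], 0.56)]
rack [([225.1, 256.6], 0.86)]
tray [([303.5, 279.3], 0.58), ([437.7, 280.8], 0.57)]
choc_bar [([305.1, 247.0], 0.57), ([367.5, 211.7], 0.17)]
price_stamp [([441.1, 277.9], 0.84), ([205.2, 247.7], 0.17)]
call_bell [([368.8, 212.7], 0.63)]
```

Run:
```python
import cv2
a=cv2.imread("pics/top0.png"); cv2.imwrite("pics/topc.png",cv2.resize(a[180:340,165:485],(800,400),interpolation=2))
a=cv2.imread("pics/scene0.png"); cv2.imwrite("pics/scenec.png",cv2.resize(a[160:380,170:470],(800,586),interpolation=2))
```

```text
(no output)
```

View pics/topc.png

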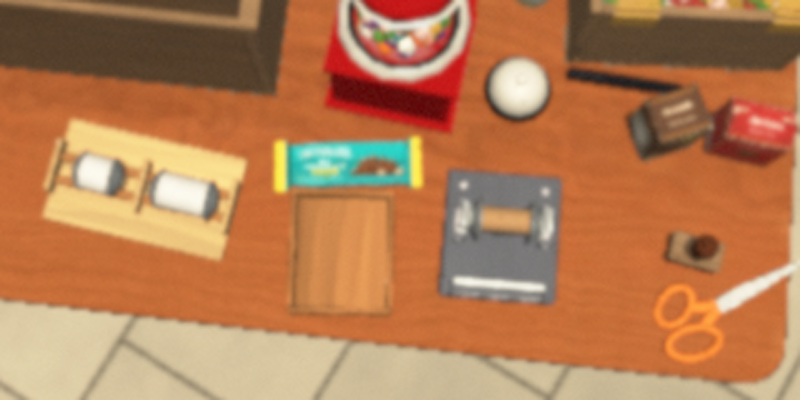

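View pics/scenec.png

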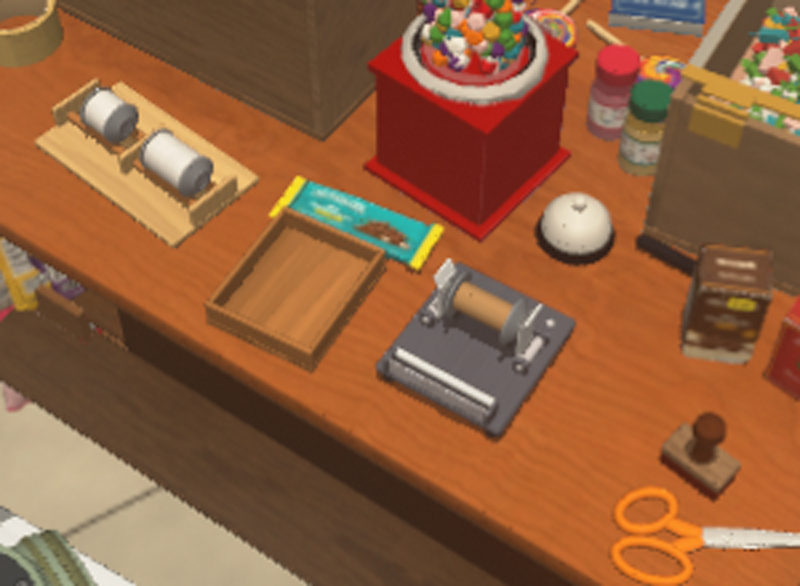

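The long reel lies in the right-hand rack place (crop ~(185,193), full ~(239,257)) and the short one in the left. The empty reel sits in the dispenser at ~(367,268) in "top". The tray is between rack and dispenser, with the bar behind it. Next I'll fit poses from the masks.

```bash
cat > h.py <<'E'
from rig import telemetry, eyes, models, env
import cv2, numpy as np
from scipy.optimize import minimize
def proj(p,X):
    c=np.atleast_2d(X)@np.array(p["R"]).T+p["t"]; s=c[:,:2]/c[:,2:]
    f=240/np.tan(np.radians(p["fov_y"])/2)
    return s*(1+p["k1"]*(s**2).sum(1,keepdims=True))*f+[p["cx"],p["cy"]]
def box(x0,x1,y0,y1,z0,z1): return np.array([[x,y,z] for x in(x0,x1) for y in(y0,y1) for z in(z0,z1)])
def cyl(r,y0,y1):
    a=np.linspace(0,2*np.pi,40); return np.array([[r*np.cos(t),y,r*np.sin(t)] for t in a for y in(y0,y1)])
def reel(L=.073,rc=.02):
    h=L/2; P=[cyl(rc,-h+.01,h-.01)]
    for s in(1,-1): P.append(np.vstack([cyl(.022,s*(h-.0105),s*(h-.008)),cyl(.011,s*h,s*h)]))
    return P
RACK=[box(-.058,.058,-.103,.103,0,.008)]+[box(-.03,.03,y-.004,y+.004,0,.033) for y in(-.099,0,.099)]
TRAY=[box(-.067,.067,-.056,.056,0,.03)]
def place(P,x,y,z,yaw):
    c,s=np.cos(yaw),np.sin(yaw); return P@np.array([[c,s,0],[-s,c,0],[0,0,1]])+[x,y,z]
S=4
def render(p,parts,pose,b):
    x0,y0,x1,y1=b; m=np.zeros(((y1-y0)*S,(x1-x0)*S),np.uint8)
    for P in parts:
        q=(proj(p,place(P,*pose))-[x0-.5,y0-.5])*S-.5
        cv2.fillConvexPoly(m,cv2.convexHull(np.round(q*16).astype(np.int32)),1,shift=4)
    return m.reshape(y1-y0,S,x1-x0,S).mean((1,3))
def back(p,uv,z):
    # pixel -> world at height z
    r=minimize(lambda a:((proj(p,[a[0],a[1],z])-uv)**2).sum(),[.5,0],method="Nelder-Mead",options=dict(xatol=1e-5,fatol=1e-6)); return r.x
def fit(name,parts,pose0,pics,minconf=.3):
    ms=[]
    for p in pics:
        r=[a for a in models.cut_out(name,p) if a["confidence"]>minconf]
        e=proj(p,[pose0[:3]])[0]
        r=[a for a in r if np.hypot((a["box"][0]+a["box"][2])/2-e[0],(a["box"][1]+a["box"][3])/2-e[1])<18]
        if r:
            x0,y0,x1,y1=[int(v) for v in r[0]["box"]]; b=(x0-10,y0-10,x1+11,y1+11)
            ms.append((p,r[0]["region"][b[1]:b[3],b[0]:b[2]].astype(float),b))
    out=[]
    def run(M):
        def cost(v):
            t=0
            for p,m,b in M:
                g=render(p,parts,(v[0],v[1],pose0[2],v[2]),b); t+=1-np.minimum(g,m).sum()/np.maximum(g,m).sum()
            return t/len(M)
        v0=np.array([pose0[0],pose0[1],pose0[3]]); best=None
        for k in range(3):
            r=minimize(cost,v0,method="Nelder-Mead",options=dict(initial_simplex=v0+np.array([[0,0,0],[.01,0,0],[0,.01,0],[0,0,.15]])/(k+1),maxiter=150)); v0=r.x
        return np.append(np.round(r.x,4),round(r.fun,3))
    return run(ms) if ms else None,[run([m]) for m in ms]
E
cat > m.py <<'E'
from h import *
ps=eyes.snapshot("scene"); pt=eyes.snapshot("top")
for p,l in((ps,((352.6,273),(238.1,218),(213.2,202.9),(225,222.6))),(pt,((366,268),(239,255),(206,246.5),(225,256.6)))):
    print([np.round(back(p,u,z),4).tolist() for u,z in zip(l,(.053,.038,.038,0))])
for n,P,uv,z,yaw in(("empty_reel",reel(rc=.013),(367.5,269),.053,0),("long_reel",reel(),(239.2,254.8),.038,.2),("short_reel",reel(.053),(205,247),.038,.2),("rack",RACK,(225,256.6),0,.2),("tray",TRAY,(303.5,279.3),0,0)):
    x,y=back(pt,uv,z); r=None
    yw=[yaw,-yaw] if yaw else [0]
    for w in yw: print(n,*fit(n,P,(x,y,z,w),(ps,pt)))
# dispenser: base plate with unknown centre, several heights
PL=[box(-.07,.07,-.063,.063,0,.014)]
x,y=back(pt,(364,270.6),.0)
for h in(0,.004,.008): print("plate",h,*fit("dispenser",PL,(x-.02,y,h,0),(ps,pt)))
E
python3 m.py
```

```text
[[0.4983, -0.121], [0.5177, 0.2218], [0.5292, 0.311], [0.45, 0.0249]]
[[0.4864, -0.1228], [0.5115, 0.2195], [0.5316, 0.3113], [0.5121, 0.2648]]
empty_reel [ 0.4897 -0.1231 -0.0481  0.17  ] [array([ 0.4922, -0.1213, -0.0223,  0.087 ]), array([ 0.4886, -0.125 , -0.0542,  0.112 ])]
long_reel [ 0.5077  0.2221 -0.1905  0.101 ] [array([ 0.5084,  0.2223, -0.2019,  0.057 ]), array([ 0.5067,  0.2219, -0.1328,  0.127 ])]
long_reel [ 0.5079  0.2222 -0.1896  0.101 ] [array([ 0.5086,  0.2226, -0.21  ,  0.057 ]), array([ 0.5066,  0.2218, -0.1423,  0.127 ])]
short_reel [ 0.5259  0.3169 -0.198   0.08  ] [array([ 0.5262,  0.3179, -0.2532,  0.068 ]), array([ 0.5254,  0.3161, -0.1495,  0.072 ])]
short_reel [ 0.5259  0.3171 -0.2061  0.08  ] [array([ 0.5261,  0.3178, -0.2558,  0.068 ]), array([ 0.5255,  0.316 , -0.1798,  0.073 ])]
rack [ 0.5165  0.272  -0.1954  0.276 ] [array([ 0.5178,  0.2722, -0.1973,  0.292 ]), array([ 0.5159,  0.2711, -0.1949,  0.253 ])]
rack [ 0.5167  0.2721 -0.1955  0.275 ] [array([ 0.5179,  0.2724, -0.2033,  0.291 ]), array([ 0.5157,  0.2708, -0.1905,  0.253 ])]
tray [0.4529 0.0503 0.0281 0.049 ] [array([0.4536, 0.0516, 0.0225, 0.036 ]), array([0.4521, 0.0493, 0.009 , 0.049 ])]
plate 0 None []
plate 0.004 None []
plate 0.008 None []
```

```bash
cat > d.py <<'E'
from h import *
ps=eyes.snapshot("scene"); pt=eyes.snapshot("top")
for k in("left_nose","right_nose"):
  for p,c in((ps,0),(pt,1)): print(k,[(np.round(back(p,a["pixel"],.054),4).tolist(),round(a["confidence"],2)) for a in models.mark_of(k,p)])
for p in(ps,pt):
    r=models.cut_out("dispenser",p); print([(a["box"],round(a["confidence"],2),int(a["region"].sum())) for a in r])
    m=r[0]["region"].astype(np.uint8); er=models.cut_out("empty_reel",p)
    if er: m|=er[0]["region"].astype(np.uint8)
    x0,y0,x1,y1=[int(v) for v in r[0]["box"]]; b=(x0-10,y0-10,x1+11,y1+11); m=m[b[1]:b[3],b[0]:b[2]].astype(float)
    for h in(0,.004,.008):
        parts=[box(-.09,.05,-.063,.063,0,.014)]+[box(-.013,.013,s*.0385-.0025+s*.003,s*.0385+.0025+s*.003,.01,.075) for s in(1,-1)]+[place(q,0,0,.05,0) for q in reel(rc=.013)]
        def cost(v):
            P=[parts[0]+[v[3],0,0]]+parts[1:]
            g=render(p,P,(v[0],v[1],h,v[2]),b); return 1-np.minimum(g,m).sum()/np.maximum(g,m).sum()
        v=np.array([.49,-.123,-.04,0])
        for k in range(3):
            v=minimize(cost,v,method="Nelder-Mead",options=dict(initial_simplex=v+np.vstack([np.zeros(4),np.diag([.01,.01,.1,.01])])/(k+1))).x
        print(h,np.round(v,4),round(cost(v),3))
E
python3 d.py
```

```text
left_nose [([0.4944, -0.0856], 0.55)]
left_nose [([0.4844, -0.0946], 0.55), ([0.5125, 0.0248], 0.26)]
right_nose [([0.4905, -0.1603], 0.6)]
right_nose [([0.4875, -0.0246], 0.36), ([0.5109, 0.2614], 0.35)]
[([311.1, 259.7, 384.7, 323.8], 0.66, 2259)]
0 [ 0.4942 -0.1195 -0.0377  0.009 ] 0.065
0.004 [ 0.4933 -0.1202 -0.038   0.0069] 0.072
0.008 [ 0.4887 -0.1211 -0.0422  0.01  ] 0.078
[([339.6, 249.6, 386.6, 301.4], 0.55, 2046)]
0 [ 0.4921 -0.1254 -0.0509  0.0048] 0.028
0.004 [ 0.4894 -0.125  -0.0541  0.007 ] 0.031
0.008 [ 0.4913 -0.1246 -0.0527  0.0046] 0.034
```

Call:
servo_tool:
  rows:
    - [[0, 0, 0.6, -1, -0.5, 0, 1], [0, 0, 0.6, -1, -0.5, 0, 1], [0, 0, 0.6, -1, -0.5, 0, 1], [0, 0, 0.6, -1, -0.5, 0, 1], [0, 0, 0.6, -1, -0.5, 0, 1], [0, 0, 0.6, -1, -0.5, 0, 1], [0, 0, 0.6, -1, -0.5, 0, 1], [0, 0, 0.6, -1, -0.5, 0, 1], [0, 0, 0.8, -1, 0, 0, 1], [0, 0, 0.8, -1, 0, 0, 1]]
  squeeze: 20

```text
time_s: 4.25
tcp_pos: [0.3727, 0.3135, 0.2142]
tcp_rot: [0.0, 0.402, 0.915, 0.0]
ft_force: [0.5, -0.6, -0.2]
width: 1.0
grasp_force: 0.0
```

```bash
cat > go.py <<'E'
# go.py x y z yaw_y_deg : remaining shift (tool axes, units of 25mm) and turn (units 4deg); tool y should point at world angle yaw
import sys; from h import *
from scipy.spatial.transform import Rotation as Ro
s=telemetry.read_state(); q=s["tcp_rot"]; M=Ro.from_quat(q[[1,2,3,0]]).as_matrix()
a=np.radians(float(sys.argv[4])); y=np.array([np.cos(a),np.sin(a),0]); z=np.array([0,0,-1.]); T=np.c_[np.cross(y,z),y,z]
d=np.array([float(v) for v in sys.argv[1:4]])-s["tcp_pos"]
print("t",round(s["time_s"],2),"tcp",np.round(s["tcp_pos"],4),"yaw",round(np.degrees(np.arctan2(M[1,1],M[0,1])),2),"F",np.round(s["ft_force"],2),"M",np.round(s["ft_torque"],3),"w",round(s["width"],3),"g",round(s["grasp_force"],1))
print("shift units",np.round(M.T@d/.025,3),"in final axes",np.round(T.T@d/.025,3),"turn units",np.round(np.degrees(Ro.from_matrix(M.T@T).as_rotvec())/4,3))
E
python3 go.py .49 -.123 .20 -2.6
python3 - <<'E'
from h import *
p=eyes.snapshot("top")
for u in((295.8,222),(345,232),(277,217)): print(back(p,u,0))
E
```

```text
t 4.25 tcp [0.3727 0.3135 0.2142] yaw 42.53 F [ 0.48 -0.58 -0.16] M [-0.078  0.038 -0.007] w 1.0 g 0.0
shift units [-16.04   -8.346   0.561] in final axes [-17.231   5.481   0.567] turn units [ 8.0000e-03 -4.0000e-03  1.1283e+01]
[0.61828197 0.07223328]
[ 0.59448155 -0.06712929]
[0.63088783 0.12602536]
```

Call:
servo_tool:
  rows:
    - [[0, 0, 0.8, -1, -0.2, 0, 1], [0, 0, 0.8, -1, -0.2, 0, 1], [0, 0, 0.8, -1, -0.2, 0, 1], [0, 0, 0.8, -1, -0.2, 0, 1], [0, 0, 0.8, -1, -0.1, 0, 1], [0, 0, 0.8, -1, -0.1, 0, 1], [0, 0, 0.8, -1, 0, 0, 1], [0, 0, 0.8, -1, 0, 0, 1], [0, 0, 0.8, -1, 0, 0, 1], [0, 0, 0.8, -1, 0, 0, 1]]

```text
time_s: 5.55
tcp_pos: [0.4689, 0.0817, 0.214]
tcp_rot: [0.0, 0.639, 0.769, 0.0]
ft_force: [0.4, -0.7, -0.3]
width: 1.002
grasp_force: 0.0
```

Call:
servo_tool:
  rows:
    - [[0, 0, 0.8, -1, 0, 0, 1], [0, 0, 0.8, -1, 0, 0, 1], [0, 0, 0.8, -1, 0, 0, 1], [0, 0, 0.88, -1, 0, 0, 1], [0, 0, 0, -1, 0, 0, 1], [0, 0, 0, -1, 0, 0, 1]]

```text
time_s: 6.3
tcp_pos: [0.4767, -0.0676, 0.214]
tcp_rot: [-0.0, 0.722, 0.692, 0.0]
ft_force: [-0.3, 0.4, -0.1]
width: 1.002
grasp_force: 0.0
```

```bash
python3 go.py .49 -.123 .035 -2.6
```

```text
t 6.3 tcp [ 0.4767 -0.0676  0.214 ] yaw -2.45 F [-0.25  0.42 -0.07] M [-0.063  0.027  0.016] w 1.002 g 0.0
shift units [-2.193  0.624  7.16 ] in final axes [-2.189  0.632  7.161] turn units [ 0.004 -0.005  0.036]
```

Call:
servo_tool:
  rows:
    - [[0, 0, 0, -1, 0.3, 0.6, 0.3], [0, 0, 0, -1, 0.3, 0.7, 0.3], [0, 0, 0, -0.19, 0.03, 1, 0.3], [0, 0, 0, 0, 0, 1, 0.3], [0, 0, 0, 0, 0, 1, 0.3], [0, 0, 0, 0, 0, 1, 0.3], [0, 0, 0, 0, 0, 1, 0.3], [0, 0, 0, 0, 0, 0.7, 0.3], [0, 0, 0, 0, 0, 0, 0.3]]

```text
time_s: 7.42
tcp_pos: [0.4892, -0.122, 0.0379]
tcp_rot: [-0.001, 0.722, 0.692, -0.001]
ft_force: [-0.1, -0.1, -0.1]
width: 0.649
grasp_force: 0.0
```

```bash
python3 go.py .49 -.123 .035 -2.6
python3 - <<'E'
from h import *
for n,c in(("scene",(280,210,440,330)),):
    p=eyes.snapshot(n); cv2.imwrite("pics/a.png",cv2.resize(p["pixels"][c[1]:c[3],c[0]:c[2],::-1],(800,600),interpolation=2))
E
```

```text
t 7.42 tcp [ 0.4892 -0.122   0.0379] yaw -2.46 F [-0.15 -0.06 -0.08] M [-0.083  0.095  0.011] w 0.649 g 0.0
shift units [-0.04   0.033  0.117] in final axes [-0.04   0.032  0.117] turn units [-0.04  -0.012  0.036]
```

View pics/a.png

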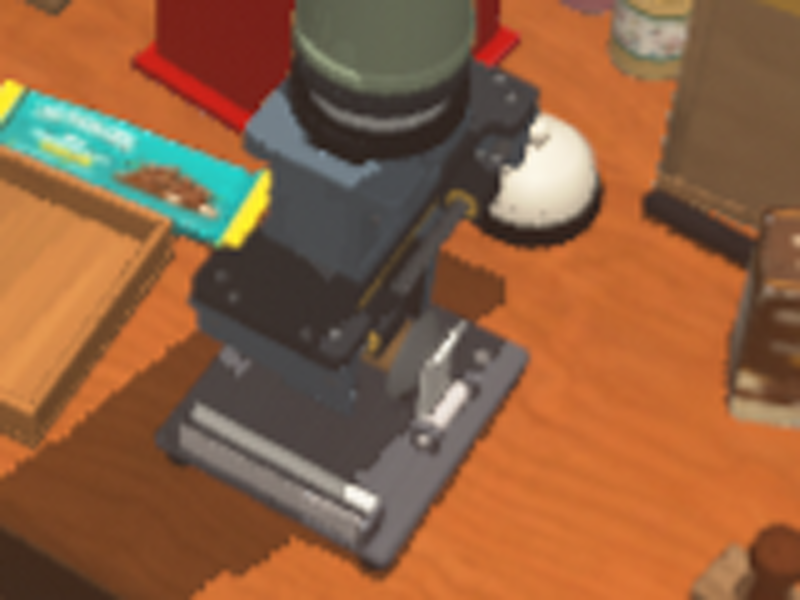

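The gripper straddles the core between the flanges. I'll feel for the flanges along the axis to find the dispenser's centre.

Call:
servo_tool:
  rows:
    - [[0, 0, 0, 0, 0, 0, -0.3], [0, 0, 0, 0.15, 0, 0, -0.3], [0, 0, 0, 0.15, 0, 0, -0.3]]

```text
time_s: 7.85
tcp_pos: [0.4907, -0.1148, 0.0395]
tcp_rot: [0.0, 0.722, 0.692, 0.0]
ft_force: [-0.1, -1.6, -0.1]
width: 0.364
grasp_force: 0.3
```

Call:
servo_tool:
  rows:
    - [[0, 0, 0, 0.04, 0, 0, -0.3]]

```text
time_s: 7.98
tcp_pos: [0.4905, -0.1141, 0.0393]
tcp_rot: [0.0, 0.722, 0.692, -0.0]
ft_force: [-1.0, -3.2, 2.7]
width: 0.347
grasp_force: 2.8
```

Call:
servo_tool:
  rows:
    - [[0, 0, 0, 0.04, 0, 0, -0.3]]

```text
time_s: 8.1
tcp_pos: [0.4904, -0.1134, 0.0392]
tcp_rot: [0.0, 0.722, 0.692, -0.0]
ft_force: [-1.7, -4.3, 1.5]
width: 0.346
grasp_force: 3.5
```

Call:
servo_tool:
  rows:
    - [[0, 0, 0, 0.04, 0, 0, -0.3]]

```text
time_s: 8.22
tcp_pos: [0.4904, -0.1127, 0.0392]
tcp_rot: [0.0, 0.722, 0.692, -0.0]
ft_force: [-0.9, -5.0, 4.6]
width: 0.347
grasp_force: 4.3
```

Call:
servo_tool:
  rows:
    - [[0, 0, 0, 0.04, 0, 0, -0.3]]

```text
time_s: 8.35
tcp_pos: [0.4905, -0.112, 0.0393]
tcp_rot: [0.001, 0.722, 0.692, -0.001]
ft_force: [-3.0, -7.4, 3.1]
width: 0.351
grasp_force: 4.9
```

Call:
servo_tool:
  rows:
    - [[0, 0, 0, -0.4, 0, 0, -0.3], [0, 0, 0, -0.4, 0, 0, -0.3], [0, 0, 0, -0.1, 0, 0, -0.3], [0, 0, 0, 0, 0, 0, -0.3]]

```text
time_s: 8.85
tcp_pos: [0.4895, -0.1337, 0.0388]
tcp_rot: [-0.0, 0.722, 0.691, 0.0]
ft_force: [0.0, 0.7, 0.4]
width: 0.351
grasp_force: 0.1
```

Call:
servo_tool:
  rows:
    - [[0, 0, 0, -0.04, 0, 0, -0.3]]

```text
time_s: 8.98
tcp_pos: [0.4894, -0.1341, 0.0388]
tcp_rot: [-0.0, 0.722, 0.692, 0.0]
ft_force: [0.3, 2.9, 0.6]
width: 0.351
grasp_force: 1.4
```

Call:
servo_tool:
  rows:
    - [[0, 0, 0, -0.04, 0, 0, -0.3]]

```text
time_s: 9.1
tcp_pos: [0.4893, -0.1347, 0.0389]
tcp_rot: [-0.001, 0.722, 0.691, 0.0]
ft_force: [-0.3, 4.1, 1.2]
width: 0.35
grasp_force: 2.3
```

Call:
servo_tool:
  rows:
    - [[0, 0, 0, -0.04, 0, 0, -0.3]]

```text
time_s: 9.22
tcp_pos: [0.4892, -0.1355, 0.0389]
tcp_rot: [-0.001, 0.722, 0.691, 0.0]
ft_force: [0.3, 5.6, 2.3]
width: 0.349
grasp_force: 3.6
```

Call:
servo_tool:
  rows:
    - [[0, 0, 0, 0.48, 0, 0, -0.3], [0, 0, 0, 0, 0, 0, -1], [0, 0, 0, 0, 0, 0, -1], [0, 0, 0, 0, 0, 0, -1]]
  squeeze: 40

```text
time_s: 9.72
tcp_pos: [0.4886, -0.1236, 0.0389]
tcp_rot: [-0.002, 0.722, 0.691, -0.0]
ft_force: [-3.5, 5.0, 4.5]
width: 0.278
grasp_force: 39.9
```

```bash
python3 go.py .49 -.1241 .035 -2.6
```

```text
t 9.72 tcp [ 0.4886 -0.1236  0.0389] yaw -2.51 F [-3.47  4.99  4.49] M [ 0.604  0.729 -0.113] w 0.278 g 39.9
shift units [-0.018  0.058  0.154] in final axes [-0.018  0.057  0.154] turn units [-0.041 -0.023  0.021]
```

Call:
servo_tool:
  rows:
    - [[0, 0, 0, 0, 0, -0.1, -1], [0, 0, 0, 0, 0, -0.1, -1], [0, 0, 0, 0, 0, -0.2, -1], [0, 0, 0, 0, 0, -0.2, -1], [0, 0, 0, 0, 0, -0.4, -1], [0, 0, 0, 0, 0, -0.5, -1], [0, 0, 0, 0, 0, -0.8, -1], [0, 0, 0, 0, 0, -0.7, -1], [0, 0, 0, 0, 0, 0, -1]]

```text
time_s: 10.85
tcp_pos: [0.4915, -0.1253, 0.1161]
tcp_rot: [0.002, 0.722, 0.692, 0.001]
ft_force: [-0.6, -0.3, -0.8]
width: 0.281
grasp_force: 39.9
```

```bash
cat > two.py <<'E'
import sys; from h import *
o=[]
for n in("scene","top"):
    p=eyes.snapshot(n); u=proj(p,[telemetry.read_state()["tcp_pos"]])[0].astype(int); c=[u[0]-50,u[1]-60]
    o.append(cv2.resize(p["pixels"][c[1]:c[1]+100,c[0]:c[0]+100,::-1],(400,400),interpolation=2)); print(n,"crop origin",c,"x4")
cv2.imwrite("pics/"+sys.argv[1],np.hstack(o))
E
python3 go.py .45 .05 .045 -2.6; python3 two.py b.png
```

```text
t 10.85 tcp [ 0.4915 -0.1253  0.1161] yaw -2.48 F [-0.55 -0.32 -0.82] M [-0.061  0.069  0.006] w 0.281 g 39.9
shift units [ 6.94  -1.975  2.821] in final axes [ 6.931 -1.976  2.843] turn units [0.072 0.025 0.031]
scene crop origin [np.int64(303), np.int64(199)] x4
top crop origin [np.int64(319), np.int64(203)] x4
```

View pics/b.png

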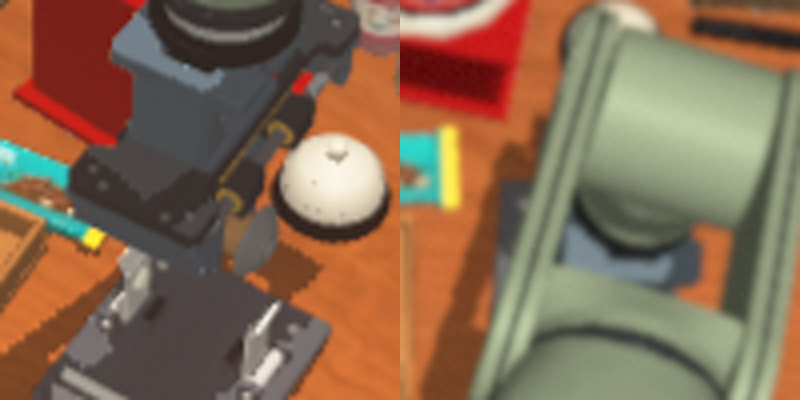

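Call:
servo_tool:
  rows:
    - [[0, 0, 0, 1, -0.2, 0, -1], [0, 0, 0, 1, -0.3, 0, -1], [0, 0, 0, 1, -0.3, 0, -1], [0, 0, 0, 1, -0.3, 0, -1], [0, 0, 0, 1, -0.3, 0.2, -1], [0, 0, 0, 1, -0.3, 0.7, -1], [0, 0, 0, 0.95, -0.3, 1, -1], [0, 0, 0, 0, 0, 1, -1], [0, 0, 0, 0, 0, 0.9, -1], [0, 0, 0, 0, 0, 0, -1]]

```text
time_s: 12.2
tcp_pos: [0.4457, 0.0511, 0.0173]
tcp_rot: [-0.002, 0.722, 0.692, -0.002]
ft_force: [0.2, 0.6, -0.4]
width: 0.276
grasp_force: 39.9
```

```bash
python3 go.py .453 .05 .015 -2.6
```

```text
t 12.2 tcp [0.4457 0.0511 0.0173] yaw -2.47 F [ 0.18  0.57 -0.35] M [-0.045  0.055  0.016] w 0.276 g 39.9
shift units [-0.031  0.294  0.089] in final axes [-0.03   0.294  0.09 ] turn units [-0.073  0.011  0.034]
```

Call:
servo_tool:
  rows:
    - [[0, 0, 0, 0, 0.25, 0.1, -1], [0, 0, 0, 0, 0, 0, 0.0], [0, 0, 0, 0, 0, 0, 0.1], [0, 0, 0, 0, 0, 0, 0.1], [0, 0, 0, 0, 0, -0.6, 0.1], [0, 0, 0, 0, 0, -1, 0.1], [0, 0, 0, 0, 0, -1, 1], [0, 0, 0, 0, 0, -1, 1]]

```text
time_s: 13.2
tcp_pos: [0.4536, 0.051, 0.1074]
tcp_rot: [0.0, 0.722, 0.692, 0.0]
ft_force: [-0.5, 0.5, 0.2]
width: 0.739
grasp_force: 0.0
```

```bash
python3 go.py .5077 .2221 .036 -101.2;  python3 go.py .5077 .2221 .036 78.8; python3 two.py c.png
```

```text
t 13.2 tcp [0.4536 0.051  0.1074] yaw -2.48 F [-0.52  0.5   0.23] M [-0.125  0.04  -0.019] w 0.739 g 0.0
shift units [6.932 1.865 2.859] in final axes [ 0.793 -7.135  2.858] turn units [ 2.000e-03 -5.000e-03  2.468e+01]
t 13.2 tcp [0.4536 0.051  0.1074] yaw -2.48 F [-0.52  0.5   0.23] M [-0.125  0.04  -0.019] w 0.739 g 0.0
shift units [6.932 1.865 2.859] in final axes [-0.793  7.135  2.858] turn units [ 4.000e-03  1.000e-03 -2.032e+01]
scene crop origin [np.int64(229), np.int64(180)] x4
top crop origin [np.int64(249), np.int64(214)] x4
```

View pics/c.png

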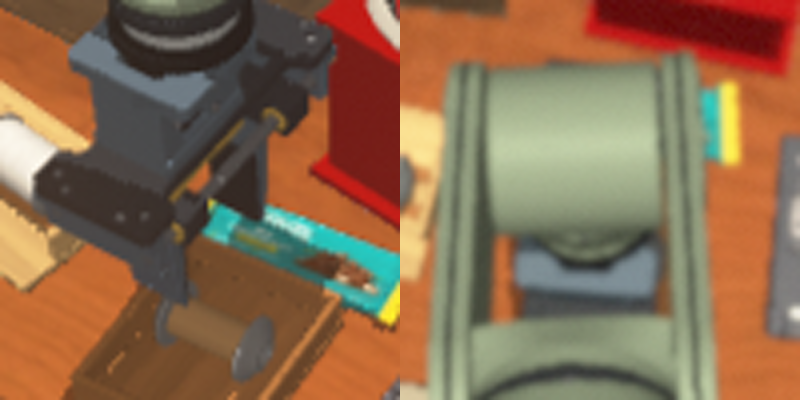

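Call:
servo_tool:
  rows:
    - [[0, 0, -1, 0.7, 0.19, 0, 1], [0, 0, -1, 0.68, 0.23, 0, 1], [0, 0, -1, 0.66, 0.28, 0, 1], [0, 0, -1, 0.64, 0.33, 0, 1], [0, 0, -1, 0.62, 0.37, 0, 1], [0, 0, -1, 0.59, 0.41, 0, 1], [0, 0, -1, 0.56, 0.45, 0, 1], [0, 0, -1, 0.53, 0.49, 0, 1], [0, 0, -1, 0.49, 0.53, 0, 1], [0, 0, -1, 0.45, 0.56, 0, 1]]

```text
time_s: 14.55
tcp_pos: [0.5077, 0.2245, 0.1056]
tcp_rot: [-0.0, 0.44, 0.898, -0.0]
ft_force: [-0.1, 0.1, 0.4]
width: 1.004
grasp_force: 0.0
```

Call:
servo_tool:
  rows:
    - [[0, 0, -1, 0, 0, 0, 1], [0, 0, -1, 0, 0, 0, 1], [0, 0, -1, 0, 0, 0, 1], [0, 0, -1, 0, 0, 0, 1], [0, 0, -1, 0, 0, 0, 1], [0, 0, -1, 0, 0, 0, 1], [0, 0, -1, 0, 0, 0, 1], [0, 0, -1, 0, 0, 0, 1], [0, 0, -1, 0, 0, 0, 1], [0, 0, -1, 0, 0, 0, 1]]

```text
time_s: 15.8
tcp_pos: [0.5075, 0.2239, 0.1056]
tcp_rot: [-0.001, 0.106, 0.994, -0.0]
ft_force: [0.0, 0.1, -0.6]
width: 0.999
grasp_force: 0.0
```

```bash
python3 go.py .5077 .2221 .038 78.8
```

```text
t 15.8 tcp [0.5075 0.2239 0.1056] yaw 77.84 F [ 0.04  0.14 -0.64] M [-0.016  0.031  0.035] w 0.999 g 0.0
shift units [-0.025 -0.068  2.706] in final axes [-0.021 -0.07   2.706] turn units [-0.007 -0.015 -0.24 ]
```

Call:
servo_tool:
  rows:
    - [[0, 0, -0.24, 0, -0.07, 1, 1], [0, 0, 0, 0, 0, 1, 1], [0, 0, 0, 0, 0, 0.66, 1], [0, 0, 0, 0, 0, 0, 0.5], [0, 0, 0, 0, 0, 0, 0.5], [0, 0, 0, 0, 0, 0, 0.5]]
  squeeze: 5

```text
time_s: 16.55
tcp_pos: [0.5078, 0.2215, 0.0405]
tcp_rot: [0.0, 0.1, 0.995, 0.0]
ft_force: [-0.7, 0.0, -2.3]
width: 0.799
grasp_force: 5.0
```

```bash
python3 go.py .5077 .2221 .038 78.8;python3 two.py d.png
```

```text
t 16.55 tcp [0.5078 0.2215 0.0405] yaw 78.52 F [-0.68  0.03 -2.28] M [ 0.047 -0.     0.02 ] w 0.799 g 5.0
shift units [0.008 0.024 0.1  ] in final axes [0.007 0.024 0.1  ] turn units [ 0.01   0.013 -0.07 ]
scene crop origin [np.int64(185), np.int64(159)] x4
top crop origin [np.int64(188), np.int64(196)] x4
```

View pics/d.png

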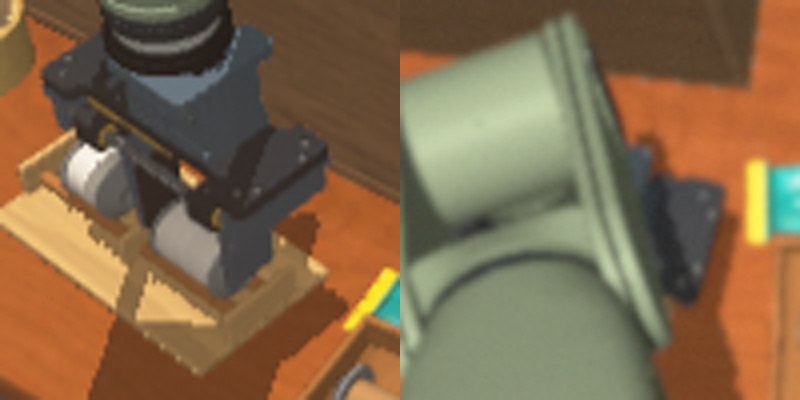

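Call:
servo_tool:
  rows:
    - [[0, 0, 0, 0, 0, 0, 1], [0, 0, 0, 0, 0, 0, 1], [0, 0, 0, 0, 0, -0.6, 1], [0, 0, 1, 0, 0, -0.8, 1], [0, 0, 1, 0, 0, 0, 1], [0, 0, 1, 0, 0, 0, 1], [0, 0, 1, 0, 0, 0, 1], [0, 0, 1, 0, 0, 0, 1], [0, 0, 1, 0, 0, 0, 1], [0, 0, 1, 0, 0, 0, 1]]

```text
time_s: 17.9
tcp_pos: [0.5079, 0.2212, 0.0762]
tcp_rot: [0.001, 0.339, 0.941, 0.001]
ft_force: [0.8, 0.3, -0.6]
width: 0.998
grasp_force: 0.0
```

Call:
servo_tool:
  rows:
    - [[0, 0, 1, 0, 0, 0, 1], [0, 0, 1, 0, 0, 0, 1], [0, 0, 1, 0, 0, 0, 1], [0, 0, 1, 0, 0, 0, 1], [0, 0, 1, 0, 0, 0, 1], [0, 0, 1, 0, 0, 0, 1], [0, 0, 1, 0, 0, 0, 1], [0, 0, 1, 0, 0, 0, 1], [0, 0, 1, 0, 0, 0, 1], [0, 0, 1, 0, 0, 0, 1]]

```text
time_s: 19.15
tcp_pos: [0.5078, 0.2212, 0.0762]
tcp_rot: [0.0, 0.64, 0.768, 0.001]
ft_force: [0.5, -0.4, -0.7]
width: 1.003
grasp_force: 0.0
```

Call:
servo_tool:
  rows:
    - [[0, 0, 1, 0, 0, 0, 1], [0, 0, 1, 0, 0, 0, 1], [0, 0, 1, 0, 0, 0, 1], [0, 0, 1, 0, 0, 0, 1], [0, 0, 1, 0, 0, 0, 1], [0, 0, 0.43, 0, 0, 0, 1], [0, 0, 0, 0, 0, 0, 1]]

```text
time_s: 20.02
tcp_pos: [0.5076, 0.2211, 0.0756]
tcp_rot: [0.0, 0.773, 0.635, 0.0]
ft_force: [0.4, 0.0, 1.0]
width: 0.999
grasp_force: 0.0
```

```bash
python3 go.py .5078 .2215 .019 -11.2
```

```text
t 20.02 tcp [0.5076 0.2211 0.0756] yaw -11.21 F [0.38 0.01 1.01] M [-0.1    0.067  0.018] w 0.999 g 0.0
shift units [1.600e-02 1.000e-03 2.262e+00] in final axes [0.018 0.003 2.262] turn units [ 0.01  -0.008 -0.002]
```

Call:
servo_tool:
  rows:
    - [[0, 0, 0, 0.02, 0, 1, 1], [0, 0, 0, 0, 0, 1, 1], [0, 0, 0, 0, 0, 0.25, 1], [0, 0, 0, 0, 0, 0, 0.2], [0, 0, 0, 0, 0, 0, -0.3], [0, 0, 0, 0, 0, 0, -1], [0, 0, 0, 0, 0, 0, -1]]
  squeeze: 40

```text
time_s: 20.9
tcp_pos: [0.5078, 0.2216, 0.0192]
tcp_rot: [0.0, 0.773, 0.634, 0.0]
ft_force: [0.3, -0.3, -0.4]
width: 0.595
grasp_force: 0.0
```

```bash
python3 go.py .5078 .2215 .019 -11.2
```

```text
t 20.9 tcp [0.5078 0.2216 0.0192] yaw -11.24 F [ 0.32 -0.27 -0.4 ] M [-0.07   0.072 -0.019] w 0.595 g 0.0
shift units [-0.005  0.001  0.009] in final axes [-0.005  0.001  0.009] turn units [ 0.012 -0.009 -0.01 ]
```

Call:
servo_tool:
  rows:
    - [[0, 0, 0, 0, 0, 0, -1], [0, 0, 0, 0, 0, 0, -1], [0, 0, 0, 0, 0, 0, -1]]

```text
time_s: 21.28
tcp_pos: [0.5059, 0.2216, 0.0187]
tcp_rot: [-0.001, 0.773, 0.634, -0.001]
ft_force: [-5.4, 1.7, 3.7]
width: 0.428
grasp_force: 40.0
```

```bash
python3 go.py .5078 .2215 .019 -11.2
```

```text
t 21.27 tcp [0.5059 0.2216 0.0187] yaw -11.27 F [-5.41  1.7   3.7 ] M [ 0.243  1.02  -0.059] w 0.428 g 40.0
shift units [ 0.011  0.075 -0.011] in final axes [ 0.011  0.075 -0.011] turn units [-0.044  0.01  -0.017]
```

Call:
servo_tool:
  rows:
    - [[0, 0, 0, 0, 0, -0.3, -1], [0, 0, 0, 0, 0, -0.7, -1], [0, 0, 0, 0, -0.3, -1, -1], [0, 0, 0, 0, -0.3, -1, -1], [0, 0, -0.3, -0.5, -0.3, -1, -1], [0, 0, -0.3, -1, 0, -0.2, -1], [0, 0, -0.4, -1, 0, 0, -1], [0, 0, -0.4, -1, 0, 0, -1], [0, 0, -0.4, -1, 0, 0, -1], [0, 0, -0.4, -1, 0, 0, -1]]

```text
time_s: 22.52
tcp_pos: [0.468, 0.0886, 0.1241]
tcp_rot: [0.001, 0.722, 0.692, 0.001]
ft_force: [0.1, -1.0, -1.1]
width: 0.431
grasp_force: 40.0
```

```bash
python3 go.py .488 -.1244 .08 -2.55
```

```text
t 22.52 tcp [0.468  0.0886 0.1241] yaw -2.37 F [ 0.08 -0.95 -1.06] M [-0.028  0.079  0.018] w 0.431 g 40.0
shift units [-8.481  1.15   1.767] in final axes [-8.478  1.18   1.763] turn units [0.027 0.004 0.045]
```

Call:
servo_tool:
  rows:
    - [[0, 0, 0.04, -1, 0, 0, -1], [0, 0, 0, -1, 0, 0, -1], [0, 0, 0, -1, 0, 0, -1], [0, 0, 0, -1, 0, 0, -1], [0, 0, 0, -1, 0, 0, -1], [0, 0, 0, -1, 0.25, 0, -1], [0, 0, 0, -1, 0.3, 0, -1], [0, 0, 0, -1, 0.3, 0.2, -1], [0, 0, 0, -0.48, 0.3, 0.7, -1], [0, 0, 0, 0, 0, 0.7, -1]]

```text
time_s: 23.78
tcp_pos: [0.4873, -0.1243, 0.0826]
tcp_rot: [0.0, 0.723, 0.69, 0.0]
ft_force: [-0.9, 0.6, -1.7]
width: 0.427
grasp_force: 40.0
```

Call:
servo_tool:
  rows:
    - [[0, 0, 0, 0, 0, 0, -1]]

```text
time_s: 23.9
tcp_pos: [0.4853, -0.123, 0.0818]
tcp_rot: [-0.002, 0.723, 0.691, -0.001]
ft_force: [0.8, 0.6, -1.0]
width: 0.435
grasp_force: 40.0
```

```bash
python3 go.py .488 -.1244 .06 -2.55; python3 two.py e.png
```

```text
t 23.9 tcp [ 0.4853 -0.123   0.0818] yaw -2.6 F [ 0.81  0.58 -1.  ] M [-0.057  0.054 -0.016] w 0.435 g 40.0
shift units [-0.053  0.113  0.87 ] in final axes [-0.052  0.109  0.87 ] turn units [-0.06  -0.015 -0.012]
scene crop origin [np.int64(301), np.int64(209)] x4
top crop origin [np.int64(317), np.int64(206)] x4
```

View pics/e.png

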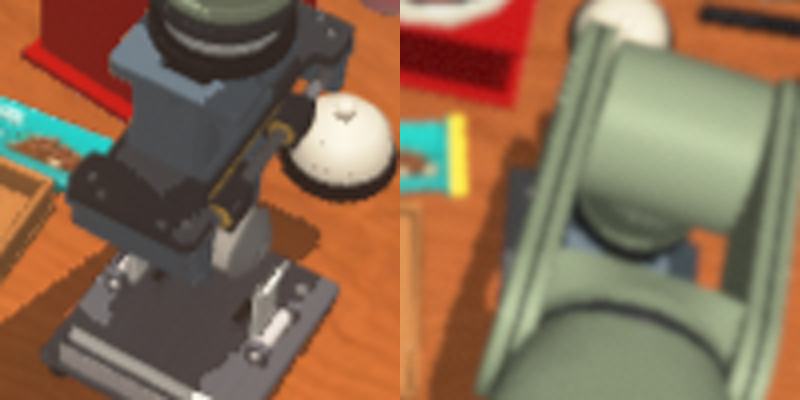

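Call:
servo_tool:
  rows:
    - [[0, 0, 0, 0, 0, 0, -1], [0, 0, 0, 0, 0, 0, -1]]

```text
time_s: 24.25
tcp_pos: [0.487, -0.1233, 0.0842]
tcp_rot: [0.001, 0.723, 0.691, 0.0]
ft_force: [0.0, 0.1, -1.5]
width: 0.43
grasp_force: 40.0
```

Call:
servo_tool:
  rows:
    - [[0, 0, 0, 0, 0, 0, -1]]

```text
time_s: 24.38
tcp_pos: [0.4868, -0.1234, 0.0841]
tcp_rot: [0.0, 0.723, 0.691, 0.0]
ft_force: [-0.2, 0.1, -1.8]
width: 0.431
grasp_force: 40.0
```

```bash
python3 go.py .488 -.1244 .06 -2.55
```

```text
t 24.38 tcp [ 0.4868 -0.1234  0.0841] yaw -2.59 F [-0.18  0.08 -1.82] M [-0.038  0.097  0.011] w 0.431 g 40.0
shift units [-0.039  0.049  0.963] in final axes [-0.04   0.05   0.962] turn units [ 0.012  0.002 -0.009]
```

Call:
servo_tool:
  rows:
    - [[0, 0, 0, -0.04, 0.04, 0.2, -1], [0, 0, 0, 0, 0, 0.3, -1], [0, 0, 0, 0, 0, 0.2, -1], [0, 0, 0, 0, 0, 0, -1], [0, 0, 0, 0, 0, 0, -1]]

```text
time_s: 25.0
tcp_pos: [0.4876, -0.1245, 0.0661]
tcp_rot: [-0.0, 0.723, 0.691, 0.0]
ft_force: [0.8, -0.2, -1.2]
width: 0.429
grasp_force: 40.0
```

Call:
servo_tool:
  rows:
    - [[0, 0, 0, 0, 0, 0.1, -1], [0, 0, 0, 0, 0, 0, -1]]

```text
time_s: 25.25
tcp_pos: [0.4875, -0.1244, 0.0636]
tcp_rot: [-0.0, 0.723, 0.691, -0.0]
ft_force: [0.3, -0.0, -2.6]
width: 0.432
grasp_force: 40.0
```

```bash
python3 go.py .4878 -.1244 .05 -2.55
```

```text
t 25.25 tcp [ 0.4875 -0.1244  0.0636] yaw -2.6 F [ 0.32 -0.01 -2.63] M [-0.039  0.061 -0.016] w 0.432 g 40.0
shift units [0.002 0.013 0.544] in final axes [0.002 0.013 0.544] turn units [-0.002 -0.002 -0.013]
```

Call:
servo_tool:
  rows:
    - [[0, 0, 0, 0, 0, 0.08, -1], [0, 0, 0, 0, 0, 0, -1]]

```text
time_s: 25.5
tcp_pos: [0.4875, -0.1244, 0.0616]
tcp_rot: [-0.0, 0.723, 0.691, -0.0]
ft_force: [0.5, 0.4, -1.1]
width: 0.428
grasp_force: 40.0
```

Call:
servo_tool:
  rows:
    - [[0, 0, 0, 0, 0, 0.04, -1], [0, 0, 0, 0, 0, 0, -1]]

```text
time_s: 25.75
tcp_pos: [0.4875, -0.1244, 0.0606]
tcp_rot: [-0.0, 0.723, 0.691, 0.0]
ft_force: [0.9, -0.4, -1.4]
width: 0.436
grasp_force: 40.0
```

Call:
servo_tool:
  rows:
    - [[0, 0, 0, 0, 0, 0.04, -1], [0, 0, 0, 0, 0, 0, -1]]

```text
time_s: 26.0
tcp_pos: [0.4875, -0.1244, 0.0596]
tcp_rot: [-0.0, 0.723, 0.691, -0.0]
ft_force: [0.7, 0.8, -1.4]
width: 0.426
grasp_force: 40.0
```

Call:
servo_tool:
  rows:
    - [[0, 0, 0, 0, 0, 0.04, -1], [0, 0, 0, 0, 0, 0, -1]]

```text
time_s: 26.25
tcp_pos: [0.4875, -0.1244, 0.0586]
tcp_rot: [-0.0, 0.723, 0.691, 0.0]
ft_force: [-0.6, 0.6, -1.8]
width: 0.43
grasp_force: 40.0
```

Call:
servo_tool:
  rows:
    - [[0, 0, 0, 0, 0, 0.04, -1], [0, 0, 0, 0, 0, 0, -1]]

```text
time_s: 26.5
tcp_pos: [0.4877, -0.1243, 0.0578]
tcp_rot: [-0.0, 0.723, 0.691, 0.0]
ft_force: [-0.4, 2.1, -0.9]
width: 0.432
grasp_force: 40.0
```

Call:
servo_tool:
  rows:
    - [[0, 0, 0, 0, 0, 0.04, -1], [0, 0, 0, 0, 0, 0, -1]]

```text
time_s: 26.75
tcp_pos: [0.4878, -0.1242, 0.0569]
tcp_rot: [0.0, 0.723, 0.691, 0.0]
ft_force: [0.9, 3.0, 2.6]
width: 0.43
grasp_force: 40.0
```

Call:
servo_tool:
  rows:
    - [[0, 0, 0, 0, 0, 0.04, -1], [0, 0, 0, 0, 0, 0, -1]]

```text
time_s: 27.0
tcp_pos: [0.4879, -0.1244, 0.0559]
tcp_rot: [0.0, 0.723, 0.691, 0.0]
ft_force: [0.7, 2.9, 2.4]
width: 0.433
grasp_force: 40.0
```

Call:
servo_tool:
  rows:
    - [[0, 0, 0, 0.04, 0, 0, -1], [0, 0, 0, 0, 0, 0, -1]]

```text
time_s: 27.25
tcp_pos: [0.4879, -0.1238, 0.0558]
tcp_rot: [0.0, 0.723, 0.691, 0.0]
ft_force: [0.5, 1.5, 3.6]
width: 0.432
grasp_force: 40.0
```

Call:
servo_tool:
  rows:
    - [[0, 0, 0, 0, 0, 0, -1]]

```text
time_s: 27.38
tcp_pos: [0.4879, -0.1238, 0.0558]
tcp_rot: [0.0, 0.723, 0.691, 0.0]
ft_force: [0.6, 0.7, 3.4]
width: 0.428
grasp_force: 40.0
```

Call:
servo_tool:
  rows:
    - [[0, 0, 0, 0.015, 0, 0, -1], [0, 0, 0, 0, 0, 0.03, -1], [0, 0, 0, 0, 0, 0, -1]]

```text
time_s: 27.75
tcp_pos: [0.488, -0.1234, 0.0554]
tcp_rot: [0.001, 0.723, 0.691, 0.0]
ft_force: [0.0, -0.8, 6.8]
width: 0.434
grasp_force: 40.0
```

Call:
servo_tool:
  rows:
    - [[0, 0, 0, 0, 0, 0.03, -1], [0, 0, 0, 0, 0, 0, -1]]

```text
time_s: 28.0
tcp_pos: [0.4875, -0.1232, 0.0539]
tcp_rot: [-0.0, 0.723, 0.691, -0.0]
ft_force: [1.2, -0.4, 0.4]
width: 0.429
grasp_force: 40.0
```

Call:
servo_tool:
  rows:
    - [[0, 0, 0, 0, 0, 0.04, -1], [0, 0, 0, 0, 0, 0, -1]]

```text
time_s: 28.25
tcp_pos: [0.4872, -0.123, 0.0527]
tcp_rot: [-0.0, 0.723, 0.691, -0.0]
ft_force: [0.6, -0.8, -0.7]
width: 0.429
grasp_force: 40.0
```

Call:
servo_tool:
  rows:
    - [[0, 0, 0, -0.015, 0, 0.04, -1], [0, 0, 0, 0, 0, 0.03, -1], [0, 0, 0, 0, 0, 0, -1]]

```text
time_s: 28.62
tcp_pos: [0.4873, -0.1234, 0.0512]
tcp_rot: [-0.0, 0.723, 0.691, -0.0]
ft_force: [0.2, 0.5, 0.6]
width: 0.432
grasp_force: 40.0
```

Call:
servo_tool:
  rows:
    - [[0, 0, 0, 0, 0, 0.04, -1], [0, 0, 0, 0, 0, 0.04, -1], [0, 0, 0, 0, 0, 0, -1]]

```text
time_s: 29.0
tcp_pos: [0.4877, -0.1234, 0.0494]
tcp_rot: [0.0, 0.723, 0.691, 0.0]
ft_force: [-0.2, -0.2, -0.6]
width: 0.431
grasp_force: 40.0
```

Call:
servo_tool:
  rows:
    - [[0, 0, 0, 0, 0, 0.04, -1], [0, 0, 0, 0, 0, 0.04, -1], [0, 0, 0, 0, 0, 0, -1]]

```text
time_s: 29.38
tcp_pos: [0.4878, -0.1235, 0.0474]
tcp_rot: [0.0, 0.723, 0.691, 0.0]
ft_force: [-0.4, 0.6, -0.1]
width: 0.433
grasp_force: 40.0
```

```bash
python3 go.py .4878 -.1236 .038 -2.55
```

```text
t 29.38 tcp [ 0.4878 -0.1235  0.0474] yaw -2.6 F [-0.43  0.57 -0.12] M [-0.124 -0.037 -0.016] w 0.433 g 40.0
shift units [-0.006  0.001  0.376] in final axes [-0.006  0.001  0.376] turn units [ 0.005 -0.001 -0.013]
```

Well centred. Continuing down.

Call:
servo_tool:
  rows:
    - [[0, 0, 0, 0, 0, 0.04, -1], [0, 0, 0, 0, 0, 0.04, -1], [0, 0, 0, 0, 0, 0, -1]]

```text
time_s: 29.75
tcp_pos: [0.4877, -0.1235, 0.0454]
tcp_rot: [0.0, 0.723, 0.691, 0.0]
ft_force: [0.8, 0.3, 0.7]
width: 0.429
grasp_force: 40.0
```

Call:
servo_tool:
  rows:
    - [[0, 0, 0, 0, 0, 0.04, -1], [0, 0, 0, 0, 0, 0.04, -1], [0, 0, 0, 0, 0, 0, -1]]

```text
time_s: 30.12
tcp_pos: [0.4876, -0.1234, 0.0432]
tcp_rot: [-0.0, 0.723, 0.691, 0.0]
ft_force: [0.9, -0.0, -0.1]
width: 0.431
grasp_force: 40.0
```

Call:
servo_tool:
  rows:
    - [[0, 0, 0, 0, 0, 0.04, -1], [0, 0, 0, 0, 0, 0, -1]]

```text
time_s: 30.38
tcp_pos: [0.4875, -0.1234, 0.0422]
tcp_rot: [-0.0, 0.723, 0.691, -0.0]
ft_force: [0.3, 0.3, -0.1]
width: 0.433
grasp_force: 40.0
```

Call:
servo_tool:
  rows:
    - [[0, 0, 0, 0, 0, 0.04, -1], [0, 0, 0, 0, 0, 0, -1]]

```text
time_s: 30.62
tcp_pos: [0.4872, -0.1233, 0.0407]
tcp_rot: [-0.0, 0.723, 0.691, -0.0]
ft_force: [1.0, -0.5, -5.9]
width: 0.431
grasp_force: 40.0
```

Call:
servo_tool:
  rows:
    - [[0, 0, 0, 0, 0, 0.03, -1], [0, 0, 0, 0, 0, 0, -1]]

```text
time_s: 30.88
tcp_pos: [0.4872, -0.1233, 0.0401]
tcp_rot: [-0.001, 0.723, 0.691, -0.0]
ft_force: [1.2, 0.3, -6.8]
width: 0.434
grasp_force: 40.0
```

Call:
servo_tool:
  rows:
    - [[0, 0, 0, 0, 0, 0.03, -1], [0, 0, 0, 0, 0, 0, -1]]

```text
time_s: 31.12
tcp_pos: [0.4873, -0.1234, 0.0397]
tcp_rot: [-0.0, 0.723, 0.691, -0.0]
ft_force: [0.5, -0.6, -4.9]
width: 0.429
grasp_force: 40.0
```

```bash
python3 go.py .4878 -.1236 .038 -2.55
```

```text
t 31.12 tcp [ 0.4873 -0.1234  0.0397] yaw -2.6 F [ 0.54 -0.56 -4.9 ] M [-0.147  0.018 -0.016] w 0.429 g 40.0
shift units [-0.008  0.021  0.07 ] in final axes [-0.008  0.02   0.07 ] turn units [-0.01  -0.003 -0.014]
```

Call:
servo_tool:
  rows:
    - [[0, 0, 0, 0, 0, 0.03, -1], [0, 0, 0, 0, 0, 0, -1]]

```text
time_s: 31.38
tcp_pos: [0.4876, -0.1235, 0.0394]
tcp_rot: [0.0, 0.723, 0.691, 0.0]
ft_force: [0.2, 0.6, -2.6]
width: 0.432
grasp_force: 40.0
```

Call:
servo_tool:
  rows:
    - [[0, 0, 0, 0, 0, 0.03, -1], [0, 0, 0, 0, 0, 0, -1]]

```text
time_s: 31.62
tcp_pos: [0.4878, -0.1235, 0.0386]
tcp_rot: [0.0, 0.723, 0.691, 0.0]
ft_force: [-0.2, -0.2, -1.8]
width: 0.432
grasp_force: 40.0
```

Call:
servo_tool:
  rows:
    - [[0, 0, 0, 0, 0, 0.02, -1], [0, 0, 0, 0, 0, 0, -1]]

```text
time_s: 31.88
tcp_pos: [0.4879, -0.1235, 0.0384]
tcp_rot: [0.0, 0.723, 0.691, 0.0]
ft_force: [-1.1, 1.1, 3.6]
width: 0.429
grasp_force: 40.0
```

Call:
servo_tool:
  rows:
    - [[0, 0, 0, 0, 0, 0, 0.0], [0, 0, 0, 0, 0, 0, 0.3], [0, 0, 0, 0, 0, 0, 0.3], [0, 0, 0, 0, 0, -0.2, 0.3], [0, 0, 0, 0, 0, -0.6, 0.3], [0, 0, 0, 0, 0, -1, 0.3], [0, 0, 0, 0, 0, -1, 0.3], [0, 0, 0, 0, 0, -1, 0.3], [0, 0, 0, 0, -1, -1, 0.3], [0, 0, 0, 0, -1, -1, 0.3]]

```text
time_s: 33.12
tcp_pos: [0.4372, -0.1212, 0.1848]
tcp_rot: [0.001, 0.723, 0.691, 0.0]
ft_force: [1.1, -0.0, 0.5]
width: 0.647
grasp_force: 0.0
```

Call:
servo_tool:
  rows:
    - [[0, 0, 0, 1, -1, 0, 0.3], [0, 0, 0, 1, -1, 0, 0.3], [0, 0, 0, 1, -1, 0, 0.3], [0, 0, 0, 1, 0, 0, 0.3], [0, 0, 0, 1, 0, 0, 0.3], [0, 0, 0, 1, 0, 0, 0.3], [0, 0, 0, 1, 0, 0, 0.3], [0, 0, 0, 0, 0, 0, 0.3]]

```text
time_s: 34.12
tcp_pos: [0.3709, 0.0579, 0.1839]
tcp_rot: [0.0, 0.722, 0.692, 0.001]
ft_force: [0.1, -0.9, 0.4]
width: 0.648
grasp_force: 0.0
```

Run:
```python
from h import *
print(telemetry.read_state()["time_s"],telemetry.read_state()["tcp_pos"])
ps=eyes.snapshot("scene"); pt=eyes.snapshot("top")
print(*fit("long_reel",reel(),(.488,-.1237,.0577,-.045),(ps,pt)))
cv2.imwrite("pics/f.png",np.hstack([cv2.resize(ps["pixels"][220:320,260:400,::-1],(400,286),interpolation=2),cv2.resize(pt["pixels"][230:330,270:410,::-1],(400,286),interpolation=2)]))
```

```text
34.125 [0.37085763 0.05788274 0.18385159]
[ 0.489  -0.1249 -0.0515  0.115 ] [array([ 0.4907, -0.1232, -0.0967,  0.131 ]), array([ 0.4886, -0.1251, -0.0864,  0.082 ])]
```

View pics/f.png

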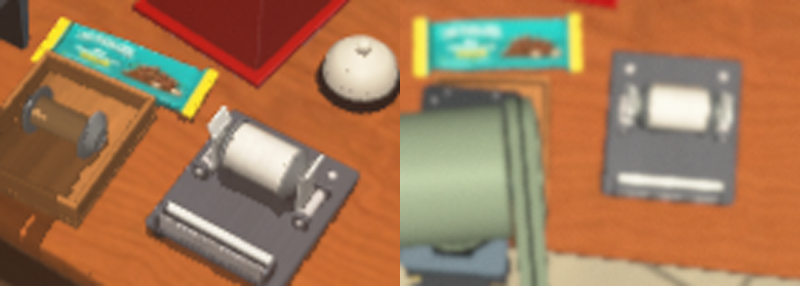

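The full reel sits level between two upright arms at scene crop ~(262,157), in the same place the empty one was. The empty reel lies in the tray at ~(62,122). The robot is clear, so I'm handing in.

```bash
python3 -c "
from rig import finish_job
print(finish_job())"
```

```text
the job is handed in; nothing more can be done
None
```

The empty reel is in the tray and the full long reel is seated between both spring arms, so I handed the job in at about 34 s; the hand-in gave no verdict back.

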